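Lock the comb arm into the lead stand

ROBOT

A 7-joint arm with a two-finger parallel gripper is mounted at the origin on the work surface. World frame = base frame: x ahead of the robot, y to its left, z up, the work surface at z = 0. Lengths are in m, angles in degrees, forces in N, time in s.
With the tool pointing down it reaches from about 0.4 to 0.9 m from the base axis. Payload 5.6 kg.
Tool frame: the origin (TCP) lies between the finger pads; the fingertips stand manip.finger_overhang ahead of it and the grasp point (between the pads) lies 6 mm ahead of it (manip.finger_overhang is the distance from the TCP to the fingertips, in m); z points along the fingers, y is the line along which they close (so a half turn about z gives the same grasp; the last joint's range is limited). The gripper opens to 92 mm and grips with 3 to 60 N. Pads are 20 mm wide; open, the fingers measure 128 mm over their backs; the gripper's body (75 mm by 189 mm) begins 69 mm behind the grasp point.
Start: joints at [65.203, 26.786, -0.665, 91.828, 0.344, 61.387, -3.226], TCP at [0.247, -0.601, 0.24] pointing down, gripper open.
Joint ranges: [-144.91, 144.91], [-17.63, 115.5], [-89.93, 88.59], [15.96, 139.68], [-74.01, 254.01], [8.47, 105.57], [-167.45, 167.45]. Speed limits (degrees/s): [147.25, 147.25, 180, 180, 180, 180, 180].

INTERFACE

Orientations are given as a 3x3 rotation matrix whose columns are the frame's x, y, z axes.
In Python, from rig import manip gives the robot as it stands.
- The arm moves only by the tool move_arm, never from a script. Its argument "series" is one flat list of numbers, 6 for each row, row after row: the shift along the tool's x, y, z in cm, then the turn, a rotation vector about the tool's x, y, z in degrees. In form: [dx, dy, dz, ax, ay, az, dx, dy, dz, ax, ay, az, ...]. A call has 1 to 8 rows; each row is the pose to reach, as a shift and turn from the pose commanded when the call began, along the tool's axes at that moment; what a row does not reach only later rows make up. A row lasts 1/12 s, in which the tool goes at most 41.7 mm and 7.16 degrees, less where a joint would pass 70% of its speed; a pose out of reach is approached as far as the arm can. A call with a gripper value outside its range is refused whole. "fingers" is the opening, from 0 (shut) to 1 (fully open), set as the call begins (left out, the last holds). The fingers move at their own pace and stop on an object; "newtons" is the grip in N (left out, the last holds). Time passes only in rows, so rows that repeat a pose let the fingers close. It gives the time, the measured TCP pose, the force, the opening and the grip force at its end, in the units of the state.
- manip.get_obs(): the state, without advancing time (a new reading comes with each control period).
- manip.read_camera(name): name is "scene" or "top" or "wrist"; returns a dict with "color" (384x512x3 uint8, red, green, blue), "z_map" (384x512 float32, m along the optical axis (not along the pixel's ray), 0 where there is no reading), "camera_matrix" (3x3 intrinsics, pixels), "origin" and "rotation" of the camera in the world. Camera axes: x right, y up, looking along -z (the intrinsics and any distortion apply to the point x, -y, -z); pixel columns grow to the right and rows downward; lengths in m; the calibration is good to about 2 mm. A picture is of the moment at which its call begins.
- manip.close_job(): hands the job in; it is judged then, once.
The state is a dict: "time_s": time; "joint_positions": joint angles; "dq": joint speeds; "effort": joint torques, N m; "position": TCP position; "eef_rot": TCP orientation; "force": force on the tool from outside, world axes, zero at the start; "wrist_torque": the same for the moment, N m; "width": finger opening in m; "gripper_force": force on a finger pad.
Only numpy, scipy, OpenCV 4.12 (cv2) and the standard library are available. Lean on these libraries where they do the work, as an engineer would, in place of code of your own. Each camera call takes 0.05 s, during which the arm holds its last target. There are 200 camera calls.

TASK

Fit the loose comb arm into the empty socket of the lead stand, prongs up: pinch its two spring buttons in flush so that they go under the socket's rim, then push the arm on in until both buttons pop out through the socket's side holes and lock it. Let go of it there, and leave the other things on the bench where they are.

Things in the scene. Friction and masses are not known exactly. Their poses are not given: they have to be found in the camera images.
- hanger: The loose comb arm, 0.19 kg: plain aluminium square tube, 30 x 30 mm, lying on the bench prongs up. Origin on the tube's axis, level with its two spring buttons, 15 mm above the bench; x points along the tube to the plain plug end, which goes into the socket, z to the prongs' side. The tube runs from x = -100 to +38 mm. Centre of mass about 40 mm behind the buttons.
- nose (a point): Tip of the comb arm's plug end, at x = +50 mm on the tube's axis; axes as hanger. From x = +38 mm on it is a black plug that tapers from 29 to 20 mm square.
- comb (a point): Middle of the comb at the arm's other end, x = -110 mm on the tube's axis; axes as hanger. Black crossbar x -120 to -100, y -60 to +60, z -15 to +9 mm, with six upright prongs up to z = +46 mm.
- button_l (a joint): Left (+y) steel spring button of the comb arm, 14 mm across, straight-sided, flat-ended, its axis through the arm's origin along y. Metres pressed in: 0 = fully out, 8 mm proud of the tube's side face; 0.008 = flush (travel ends at 0.0088). Spring 2 N when out, about 8 N when flush. Standing out, it stops dead against the socket's rim and does not ride under it.
- button_r (a joint): The same button on the right (-y) side. Pressed flush, the buttons fit under the rim; once the front few mm of them are under, the socket's wall alone keeps them in (about 0.007 m) while the arm is slid on, with some friction, and they spring out by themselves at the holes, where they read about 0 and stop the arm from moving on.
- stand: Lead stand, fixed, grey painted steel: base plate 200 x 160 x 12 mm, a post 40 x 40 mm, on it a level cross tube 40 x 40 mm, 240 mm long, axis 130 mm above the bench. Origin under the centre of the base plate, z up; x points along the cross tube, from the empty socket to the other end, where a like comb arm is already locked in and reaches to x = +212 mm.
- socket_mouth (a point): Centre of the mouth of the empty socket (on its axis, in the plane of its flat rim), at x = -120 mm, z = 130 mm of the stand; axes as the stand: x points into the socket. Bore 32 x 32 mm, 100 mm deep, walls 4 mm. No bell mouth.
- socket_hole (a point): Point on the socket's axis 28 mm in from the mouth, between the two round 17 mm holes in its side walls (at +y and -y). The comb arm's origin comes here when it is locked; the buttons then stand about 3 mm out of the side walls.
- reel: Bystander: white fibre reel lying flat, 130 mm across, 44 mm high, origin under its centre.
- power_meter: Bystander: hand-held grey meter lying on its back, 85 x 155 x 34 mm, origin under its centre.
- screwdriver: Bystander: screwdriver lying on the bench.
- mug: Bystander: white mug, 80 mm across, 90 mm high, origin under its centre.
- cap_tray: Bystander: grey divided tray, 100 x 150 x 40 mm, origin under its centre.
- scope: Bystander: black hand-held inspection scope lying down, 205 x 36 x 34 mm, origin under its body.
- heatsink_module: Bystander: module with a black finned heat sink, 80 x 110 x 50 mm, origin under its centre.
Mind the look-alikes: they are no part of the job. What is shaped like the hanger but red is not meant.

How it is judged:
By the outcome, as a careful person would: the job done as asked, in the order asked, and still so for the second after the job is handed in, with the robot touching nothing.
It also fails if it takes over 51 s, if anything falls off the work surface, if the arm or the gripper's body presses on something with over 40 N, if the wrist force passes 120 N, or if a joint passes its speed limit or range.

## Working session

There is one attempt and no reset: what is moved stays moved. The work goes in short steps, Python scripts to look and compute and a tool call to move; the robot and the scene stay as the last step left them, time stands still between calls to the robot, and variables do not carry over. Pictures are saved under pics/ and viewed, at most 13 in all, crops included, and the job is handed in when it is done.

Besides the shell and the picture viewer there is one more tool, called after "Request:" as name(argument=value, ...), one argument or row to a line, values as JSON. move_arm: Moves the arm, as the interface text tells. Its arguments: {"type":"object","properties":{"series":{"type":"array"},"fingers":{"type":"number"},"newtons":{"type":"number"}},"required":["series"]}

```bash
ls; mkdir -p pics; python3 - <<'E'
from rig import manip
import cv2,numpy as np,pickle
o=manip.get_obs();print({k:np.round(v,3).tolist() for k,v in o.items()},manip.finger_overhang)
d={}
for n in("scene","top"):
    c=d[n]=manip.read_camera(n);cv2.imwrite(f"pics/{n}0.png",c["color"][...,::-1]);print(n,c["camera_matrix"],c["origin"],c["rotation"])
pickle.dump(d,open("d0.pkl","wb"))
E
```

```text
pics
{'time_s': 0.0, 'joint_positions': [65.201, 26.837, -0.663, 91.881, 0.341, 61.385, -3.225], 'dq': [0.05, 0.024, 0.01, -0.017, 0.135, 0.098, 0.063], 'effort': [0.0, -52.058, -0.012, -24.375, -0.057, 0.017, 0.0], 'position': [0.247, -0.601, 0.239], 'eef_rot': [[0.925, 0.38, -0.001], [0.38, -0.925, 0.002], [-0.0, -0.002, -1.0]], 'force': [-0.838, -0.327, -0.293], 'wrist_torque': [-0.028, 0.041, 0.003], 'gripper_force': 0.0, 'width': 0.092} 0.025
scene [[383.86318438   0.         257.38580087]
 [  0.         383.86318438 189.61908949]
 [  0.           0.           1.        ]] [ 1.14804497 -0.61692209  0.78486044] [[ 0.7246103  -0.43148079  0.53736788]
 [ 0.68913931  0.4477932  -0.56970892]
 [ 0.00518877  0.78313829  0.62182594]]
top [[435.40227131   0.         255.71288897]
 [  0.         435.40227131 192.59013946]
 [  0.           0.           1.        ]] [ 0.27761399 -0.00552705  1.64096307] [[ 1.08762658e-03  9.86245864e-01 -1.65281311e-01]
 [-9.99991658e-01  4.21944211e-04 -4.06262976e-03]
 [-3.93701230e-03  1.65284351e-01  9.86238097e-01]]
```

View pics/scene0.png

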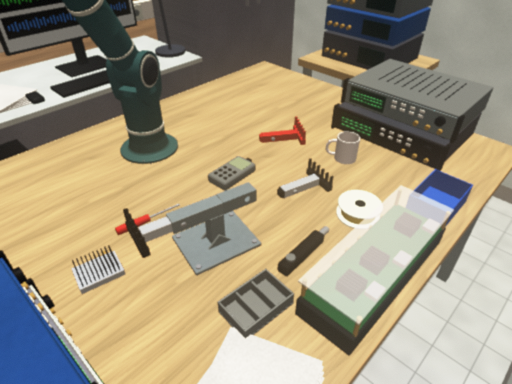

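View pics/top0.png

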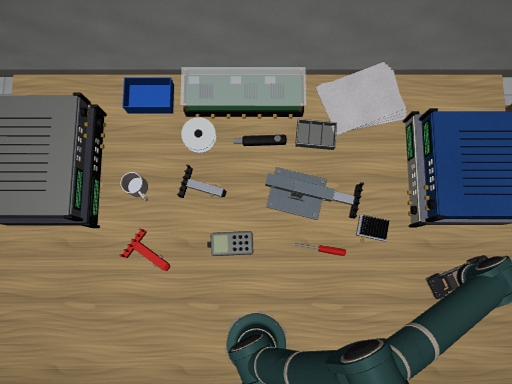

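The scene view shows the loose plain arm at (305,185), a red look-alike at (285,134), and the arm already locked into the stand at (150,230). The empty socket is at (250,195).

Candidates in the top view:
- **Aluminium loose arm, (205,187):** chosen. It is plain aluminium and lies loose, with its plug towards the stand.
- **Red arm, (148,252):** rejected, it is the look-alike.
- **Locked arm in the stand, (347,198):** rejected.
- **Finned module, (372,228), and screwdriver, (325,250):** not arms.

Next I'll check the choice in a crop and measure.

```bash
cat > h.py <<'E'
import numpy as np,cv2
def cloud(c):
    K=c["camera_matrix"];z=c["z_map"];v,u=np.mgrid[:z.shape[0],:z.shape[1]]
    p=np.stack([(u-K[0,2])/K[0,0]*z,-(v-K[1,2])/K[1,1]*z,-z],-1)
    return p@np.array(c["rotation"]).T+c["origin"]
def ray(c,u,v,h):
    K=c["camera_matrix"];d=np.array(c["rotation"])@[(u-K[0,2])/K[0,0],-(v-K[1,2])/K[1,1],-1]
    o=np.array(c["origin"]);return o+d*(h-o[2])/d[2]
def proj(c,P):
    p=(np.atleast_2d(P)-c["origin"])@np.array(c["rotation"]);K=c["camera_matrix"]
    return np.stack([K[0,2]-K[0,0]*p[:,0]/p[:,2],K[1,2]+K[1,1]*p[:,1]/p[:,2]],-1)
def rect(P):
    (c,s,a)=cv2.minAreaRect((P[:,:2]*1000).astype(np.float32));b=cv2.boxPoints((c,s,a))
    e=max([b[1]-b[0],b[2]-b[1]],key=np.linalg.norm);e/=np.linalg.norm(e)
    return np.round(c,1),np.round(s,1),np.round(np.degrees(np.arctan2(e[1],e[0])),2)
E
python3 - <<'E'
from h import *;import pickle
d=pickle.load(open("d0.pkl","rb"))
def show(n,P,m): print(n,m.sum(),rect(P[m]),np.round(np.median(P[m][:,2]),4))
for n,ch,cs in(("top",(170,160,235,205),(255,160,370,220)),("scene",(270,155,335,200),(120,180,265,270))):
    c=d[n];P=cloud(c);col=c["color"].astype(int);sat=np.ptp(col,axis=2);br=col.sum(2)/3
    box=lambda b:(np.mgrid[:384,:512][1]>=b[0])&(np.mgrid[:384,:512][1]<b[2])&(np.mgrid[:384,:512][0]>=b[1])&(np.mgrid[:384,:512][0]<b[3])
    show(n+" hanger top",P,box(ch)&(sat<40)&(br>120)&(abs(P[...,2]-.03)<.005))
    show(n+" comb",P,box(ch)&(br<80)&(P[...,2]>.012))
    m=box(cs)&(abs(P[...,2]-.15)<.006);show(n+" cross tube top",P,m)
    show(n+" base",P,box(cs)&(abs(P[...,2]-.012)<.004)&(sat<40))
a=cv2.resize(d["top"]["color"][155:215,165:275,::-1],None,fx=5,fy=5,interpolation=2)
b=cv2.resize(d["scene"]["color"][145:215,170:340,::-1],(550,226),interpolation=2)
cv2.imwrite("pics/crop.png",np.vstack([a,b]))
E
```

```text
top hanger top 232 (array([570.8, 194.4]), array([135.1,  32.1]), np.float32(74.1)) 0.0299
top comb 222 (array([473.5, 119.4]), array([445.9, 130.8]), np.float32(48.88)) 0.0262
top cross tube top 896 (array([ 556.6, -199.5]), array([327. , 110.5]), np.float32(69.52)) 0.1499
top base 975 (array([ 534.1, -225.9]), array([355.1, 165. ]), np.float32(77.92)) 0.0121
scene hanger top 259 (array([568.7, 198.8]), array([142.7,  31.8]), np.float32(73.68)) 0.0317
scene comb 274 (array([ 806.9, -182. ]), array([ 162.5, 1093.4]), np.float32(-60.34)) 0.0281
scene cross tube top 1457 (array([ 540.7, -192.7]), array([330.2, 118.9]), np.float32(75.91)) 0.1511
scene base 2382 (array([481.6, -85. ]), array([302.6, 328.2]), np.float32(-11.86)) 0.0136
```

View pics/crop.png

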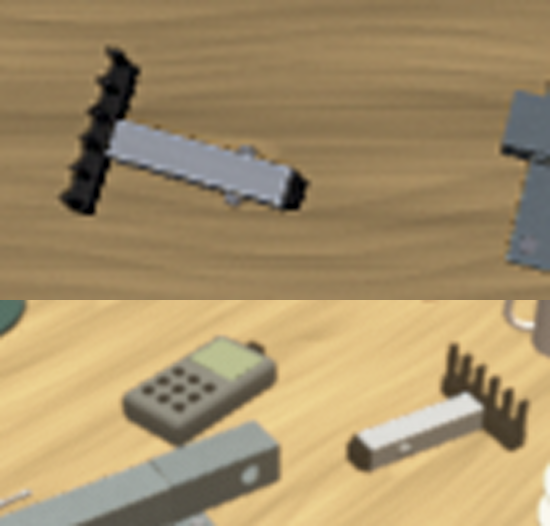

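The crop confirms the choice: aluminium tube, black plug at crop (295,190) pointing at the stand, and buttons at crop (248,152) and (232,200). The size and 30 mm height match. Its axis is at about 74°, with the origin near (0.561, 0.166). Moving there now.

Request:
move_arm(
  series=[23,-23.5,4,0,0,-51.7,23,-23.5,0,0,0,-51.7,23,-23.5,0,0,0,-51.7,23,-23.5,0,0,0,-51.7,23,-23.5,0,0,0,-51.7,23,-23.5,0,0,0,-51.7,23,-23.5,0,0,0,-51.7,23,-23.5,0,0,0,-51.7],
  fingers=1,
)

```text
time_s: 0.77
position: [0.3708, -0.2939, 0.2395]
eef_rot: [[0.269, 0.963, -0.0], [0.963, -0.269, 0.0], [0.0, -0.0, -1.0]]
force: [0.6, 0.3, 0.2]
width: 0.0922
gripper_force: 0.0
```

Request:
move_arm(
  series=[50.5,6,0,0,0,0,50.5,6,0,0,0,0,50.5,6,0,0,0,0,50.5,6,0,0,0,0,50.5,6,0,0,0,0,50.5,6,0,0,0,0,50.5,6,0,0,0,0,50.5,6,0,0,0,0],
)

```text
time_s: 1.43
position: [0.4995, 0.0127, 0.2395]
eef_rot: [[0.275, 0.961, -0.0], [0.961, -0.275, -0.0], [-0.0, -0.0, -1.0]]
force: [0.6, -0.5, -0.2]
width: 0.0915
gripper_force: 0.0
```

```bash
python3 - <<'E'
from rig import manip
import cv2,numpy as np,pickle
c=manip.read_camera("wrist");o=manip.get_obs();print(o["position"],c["camera_matrix"],c["origin"],c["rotation"])
cv2.imwrite("pics/w1.png",c["color"][...,::-1]);pickle.dump((c,o),open("w1.pkl","wb"))
E
```

```text
[0.50198963 0.02196703 0.24019937] [[264.59357223   0.         254.54668545]
 [  0.         264.59357223 191.69503688]
 [  0.           0.           1.        ]] [0.5219271  0.08881931 0.3852554 ] [[ 9.61600210e-01  2.63425709e-01  7.70190414e-02]
 [-2.74453881e-01  9.23289933e-01  2.68720612e-01]
 [-3.22987692e-04 -2.79539972e-01  9.60134001e-01]]
```

View pics/w1.png

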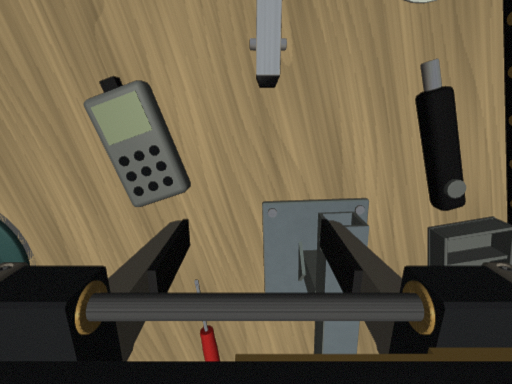

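The wrist view shows the buttons at (253,44) and (283,44), the plug at (268,80), and the socket mouth at about (343,216).

```bash
python3 - <<'E'
from h import *;import pickle
c,o=pickle.load(open("w1.pkl","rb"));P=cloud(c);v,u=np.mgrid[:384,:512]
def edges(P,m,ax,lo,hi,name):
    Q=P[m];r=rect(Q);print(name,m.sum(),r,np.round(np.median(Q[:,2]),4))
m=(u>240)&(u<300)&(v<90)&(abs(P[...,2]-.03)<.004)&(c["color"].sum(2)>240);edges(P,m,0,0,0,"hanger top")
m=(u>240)&(u<300)&(v<90)&(P[...,2]>.006)&(P[...,2]<.026)
n,l,s,ce=cv2.connectedComponentsWithStats(m.astype(np.uint8));print([(s[i].tolist()) for i in range(1,n) if s[i,4]>8])
for b in((253,44),(283,44)):
    print("button",ray(c,*b,.015)[:2], P[b[1],b[0]])
m=(u>300)&(u<380)&(v>195)&(v<300)&(abs(P[...,2]-.15)<.005);edges(P,m,0,0,0,"socket top")
for vv in(222,232,245,260,275,288):
    uu=np.where(m[vv])[0]
    if len(uu):print(vv,uu.min(),uu.max(),np.round(P[vv,uu.min()],4),np.round(P[vv,uu.max()],4))
m=(u>255)&(u<380)&(v>190)&(v<300)&(abs(P[...,2]-.012)<.004);m&=c["color"].astype(int).ptp(2)<40 if hasattr(np.ndarray,'ptp') else np.ptp(c["color"].astype(int),axis=2)<40
edges(P,m,0,0,0,"base part")
img=c["color"][195:300,240:400,::-1];cv2.imwrite("pics/w1c.png",cv2.resize(np.hstack([img,c["color"][0:105,190:350,::-1]]),None,fx=2.5,fy=2.5,interpolation=2))
E
```

```text
hanger top 1877 (array([561.9, 168.9]), array([79.7, 29.7]), np.float32(74.16)) 0.0306
[[250, 38, 6, 12, 72], [281, 38, 6, 12, 68], [257, 80, 18, 8, 50]]
button [0.54329084 0.1711721 ] [0.54284475 0.16945249 0.02273133]
button [0.57945554 0.1608473 ] [0.57852627 0.15968381 0.02098085]
socket top 636 (array([567.8, -68.9]), array([84.9, 31.7]), np.float32(51.92)) 0.1504
232 352 368 [ 0.5826 -0.0418  0.1504] [ 0.5976 -0.0464  0.1499]
245 366 367 [ 0.5933 -0.0593  0.1505] [ 0.5946 -0.0603  0.1493]
260 325 326 [ 0.5516 -0.0662  0.1479] [ 0.5523 -0.0649  0.1503]
275 324 333 [ 0.5471 -0.0832  0.1476] [ 0.5555 -0.0832  0.1511]
288 323 340 [ 0.5431 -0.0999  0.1455] [ 0.5595 -0.1006  0.1508]Traceback (most recent call last):
  File "<stdin>", line 14, in <module>
AttributeError: `ptp` was removed from the ndarray class in NumPy 2.0. Use np.ptp(arr, ...) instead.
```

Request:
move_arm(
  series=[4,0.4,0,0,0,0,8,0.8,0,0,0,0,12,1.3,4,0,0,0,16,1.7,8,0,0,0,16.3,1.7,11,0,0,0,16.3,1.7,12,0,0,0,16.3,1.7,12,0,0,0,16.3,1.7,12,0,0,0],
)

```text
time_s: 2.15
position: [0.5594, 0.1627, 0.1184]
eef_rot: [[0.274, 0.962, -0.004], [0.962, -0.274, -0.001], [-0.002, -0.003, -1.0]]
force: [-0.2, -0.4, 0.1]
width: 0.092
gripper_force: 0.0
```

```bash
python3 - <<'E'
from rig import manip
from h import *;import pickle
c=manip.read_camera("wrist");o=manip.get_obs();print(o["position"],o["eef_rot"],o["time_s"])
cv2.imwrite("pics/w2.png",c["color"][...,::-1]);pickle.dump((c,o),open("w2.pkl","wb"))
P=cloud(c);m=(abs(P[...,2]-.15)<.004)&(c["color"].sum(2)>150)&(P[...,1]<-.0);print(m.sum(),rect(P[m]) if m.sum()>5 else 0)
# top-cam stand
c=pickle.load(open("d0.pkl","rb"))["top"];P=cloud(c);m=(abs(P[...,2]-.15)<.006)&(P[...,1]<.0)&(P[...,1]>-.3)&(P[...,0]<.65)&(P[...,0]>.45)&(c["color"].sum(2)>170)
Q=P[m];print(len(Q));
for y in np.arange(-.27,-.03,.02):
    q=Q[abs(Q[:,1]-y)<.01]
    if len(q):print(round(y,2),len(q),np.round([q[:,0].min(),q[:,0].max(),np.median(q[:,2])],4))
d=np.linalg.svd(Q[:,:2]-Q[:,:2].mean(0),full_matrices=False)[2][0];print(np.degrees(np.arctan(d[1]/d[0])),rect(Q))
E
```

```text
[0.56064507 0.16236869 0.12003955] [[ 2.75485684e-01  9.61305137e-01 -2.67194611e-04]
 [ 9.61305101e-01 -2.75485761e-01 -3.13031693e-04]
 [-3.74527285e-04 -1.70619793e-04 -9.99999915e-01]] 2.2
0 0
794
-0.27 48 [0.5051 0.5441 0.1487]
-0.25 60 [0.5047 0.548  0.1496]
-0.23 62 [0.5089 0.5507 0.1499]
-0.21 65 [0.5151 0.5573 0.1517]
-0.19 62 [0.519  0.5615 0.1506]
-0.17 61 [0.5256 0.5685 0.1503]
-0.15 55 [0.5305 0.5721 0.1504]
-0.13 63 [0.5332 0.5758 0.1502]
-0.11 68 [0.5397 0.5828 0.1504]
-0.09 70 [0.5434 0.5867 0.1503]
-0.07 57 [0.5498 0.5943 0.1503]
-0.05 67 [0.5544 0.5967 0.1507]
75.79722529107963 (array([ 546. , -168.7]), array([275.2,  42. ]), np.float32(75.79))
```

View pics/w2.png

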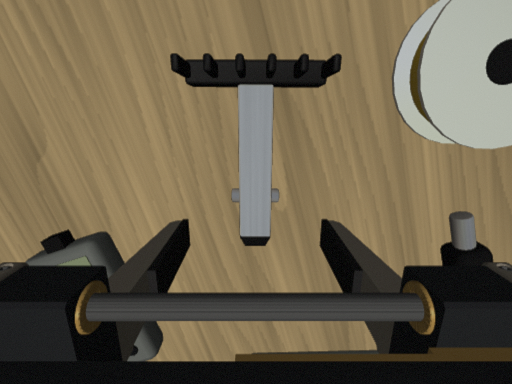

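```bash
python3 - <<'E'
from h import *;import pickle
c,o=pickle.load(open("w2.pkl","rb"));P=cloud(c);v,u=np.mgrid[:384,:512]
m=(u>235)&(u<280)&(v>85)&(v<245)&(abs(P[...,2]-.03)<.003)&(c["color"].sum(2)>240);print(rect(P[m]))
bt=(u>222)&(u<292)&(v>180)&(v<210)&(P[...,2]>.008)&(P[...,2]<.0255)
L=[]
for s in(u<250,u>260):
    k=bt&s;vv,uu=np.where(k);print(k.sum(),uu.min(),uu.max(),vv.min(),vv.max());L.append(ray(c,(uu.min()+uu.max())/2,(vv.min()+vv.max())/2,.015)[:2])
L=np.array(L);print(L,L.mean(0));g=L.mean(0)+.010*np.array([.2745,.9616]);R=o["eef_rot"]
print("grasp",g,"cm tool shift",100*R.T@(np.r_[g,.028]-o["position"]))
E
```

```text
(array([569.3, 194.9]), array([136.9,  30. ]), np.float32(73.86))
101 231 238 188 201
104 271 278 188 201
[[0.54177732 0.17161005]
 [0.57963598 0.16089596]] [0.56070665 0.166253  ]
grasp [0.56345165 0.175869  ] cm tool shift [ 1.3785567  -0.10054671  9.20345634]
```

Request:
move_arm(
  series=[1.4,-0.1,3,0,0,0,1.4,-0.1,6,0,0,0,1.4,-0.1,8.2,0,0,0,1.4,-0.1,9.2,0,0,0,1.4,-0.1,9.2,0,0,0,1.4,-0.1,9.2,0,0,0],
  fingers=0.65,
)

```text
time_s: 2.7
position: [0.5646, 0.1762, 0.0293]
eef_rot: [[0.276, 0.961, 0.002], [0.961, -0.276, 0.0], [0.001, 0.002, -1.0]]
force: [-0.2, -0.7, 0.6]
width: 0.0598
gripper_force: 0.0
```

Request:
move_arm(
  series=[0,0,0,0,0,0,0,0,0,0,0,0,0,0,0,0,0,0,0,0,0,0,0,0,0,0,0,0,0,0,0,0,0,0,0,0],
  fingers=0,
  newtons=50,
)

```text
time_s: 3.2
position: [0.5646, 0.1768, 0.0293]
eef_rot: [[0.275, 0.961, 0.003], [0.961, -0.275, 0.0], [0.001, 0.003, -1.0]]
force: [-1.5, -1.3, 7.2]
width: 0.0295
gripper_force: 50.0
```

Request:
move_arm(
  series=[0,0,-3,0,0,0,0,0,-7,0,0,0,0,0,-10.5,0,0,0,-3,2,-11.5,0,0,-0.6,-6,4,-11.5,0,0,-1.2,-9,6,-11.5,0,0,-1.8,-9.9,6.9,-11.5,0,0,-1.8,-9.9,6.9,-11.5,0,0,-1.8],
)

```text
time_s: 3.87
position: [0.6039, 0.0568, 0.1424]
eef_rot: [[0.252, 0.968, 0.001], [0.968, -0.252, -0.003], [-0.002, 0.001, -1.0]]
force: [0.0, 0.2, -1.8]
width: 0.0299
gripper_force: 50.0
```

Request:
move_arm(
  series=[0,0,0,0,0,0,0,0,0,0,0,0],
)

```text
time_s: 4.03
position: [0.6018, 0.0643, 0.1425]
eef_rot: [[0.243, 0.97, -0.001], [0.97, -0.243, 0.001], [0.001, -0.001, -1.0]]
force: [-0.4, 0.8, -1.2]
width: 0.0296
gripper_force: 50.0
```

```bash
python3 - <<'E'
from rig import manip
from h import *;import pickle
d={n:manip.read_camera(n) for n in("top","scene","wrist")};o=manip.get_obs();pickle.dump((d,o),open("d3.pkl","wb"));print(o["position"],o["eef_rot"],o["force"],o["width"])
a=cv2.resize(d["top"]["color"][140:230,165:365,::-1],(800,360),interpolation=2)
b=cv2.resize(d["scene"]["color"][120:280,150:360,::-1],(315,240),interpolation=2)
w=cv2.resize(d["wrist"]["color"][...,::-1],(320,240))
cv2.imwrite("pics/m3.png",np.vstack([a,np.hstack([b,w,np.zeros((240,165,3),np.uint8)])]))
E
```

```text
[0.60188733 0.06450025 0.14258061] [[ 2.41990455e-01  9.70278556e-01 -3.78040542e-04]
 [ 9.70278476e-01 -2.41990179e-01  6.57702548e-04]
 [ 5.46672580e-04 -5.25962340e-04 -9.99999712e-01]] [-0.11127696 -0.35792986 -1.99669397] 0.029485327747304915
```

View pics/m3.png

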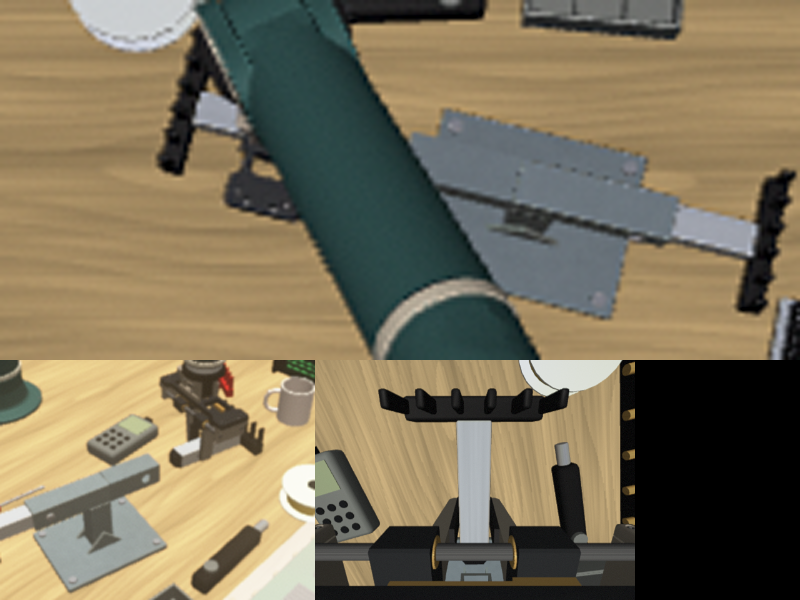

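The top view is blocked by the arm. The scene inset shows the gripped tube with its plug at inset (178,457) pointing at the socket mouth at inset (158,468). Next I'll measure both tubes with the scene camera, and the stand also with the earlier top picture.

```bash
python3 - <<'E'
from h import *;import pickle
d3,o=pickle.load(open("d3.pkl","rb"));d0=pickle.load(open("d0.pkl","rb"));w1=pickle.load(open("w1.pkl","rb"))[0]
a=np.radians(75.8);X=-np.array([np.cos(a),np.sin(a)]);Y=np.array([-X[1],X[0]]);O=np.array([.5612,-.11])
def strip(n,c,zc,smin,smax,bright=0):
    P=cloud(c);S=(P[...,:2]-O)@X;T=(P[...,:2]-O)@Y
    m=(abs(P[...,2]-zc)<.004)&(S>smin)&(S<smax)&(abs(T)<.035)&(c["z_map"]>0)&(c["color"].sum(2)>bright)
    if m.sum()<20: return print(n,"few",m.sum())
    s,t,z=S[m],T[m],P[m][:,2];k=np.polyfit(s,z,1)
    e=[];b=np.linspace(smin,smax,int((smax-smin)/.012)+1)
    for i in range(len(b)-1):
        q=(s>=b[i])&(s<b[i+1])
        if q.sum()>6:e.append([(b[i]+b[i+1])/2,*np.percentile(t[q],[2,98])])
    e=np.array(e);mid=np.polyfit(e[:,0],(e[:,1]+e[:,2])/2,1)
    print(n,m.sum(),"s %.4f..%.4f"%(np.percentile(s,.5),np.percentile(s,99.5)),"width %.4f"%np.median(e[:,2]-e[:,1]),"t@0 %.4f slope %.2fdeg"%(mid[1],np.degrees(mid[0])),"z %.4f"%np.median(z),"zslope %.2fdeg"%np.degrees(k[0]))
    
strip("top0 stand",d0["top"],.15,-.12,.18)
strip("scene0 stand",d0["scene"],.15,-.12,.18)
strip("scene0 stand tubeonly",d0["scene"],.15,-.07,.12)
strip("scene3 stand",d3["scene"],.15,-.12,.18)
strip("top3 stand",d3["top"],.15,-.02,.15,150)
strip("scene3 hanger",d3["scene"],.1433,-.25,-.1,300)
strip("wrist3 hanger",d3["wrist"],.1433,-.34,-.13,240)
strip("top3 comb",d3["top"],.1433,-.32,-.2,300)
p=o["position"];print("tcp s,t",(p[:2]-O)@X,(p[:2]-O)@Y, "tool x yaw",np.degrees(np.arctan2(o["eef_rot"][1,0],o["eef_rot"][0,0])))
# hole/mouth check in scene0: corner pixels predicted
c=d0["scene"]; img=cv2.resize(d3["scene"]["color"][155:235,215:325,::-1],None,fx=7,fy=7,interpolation=2);cv2.imwrite("pics/s3.png",img)
E
```

```text
top0 stand 632 s -0.0761..0.1778 width 0.0376 t@0 -0.0004 slope 0.09deg z 0.1502 zslope -0.08deg
scene0 stand 1128 s -0.0781..0.1779 width 0.0387 t@0 -0.0010 slope 0.45deg z 0.1515 zslope -0.30deg
scene0 stand tubeonly 829 s -0.0691..0.1194 width 0.0389 t@0 -0.0010 slope 0.64deg z 0.1516 zslope -0.07deg
scene3 stand 1097 s -0.0776..0.1767 width 0.0388 t@0 -0.0011 slope 0.39deg z 0.1514 zslope -0.28deg
top3 stand 424 s -0.0184..0.1495 width 0.0372 t@0 -0.0002 slope -0.03deg z 0.1500 zslope 0.06deg
scene3 hanger 145 s -0.2201..-0.1269 width 0.0287 t@0 0.0118 slope 6.43deg z 0.1448 zslope 0.52deg
wrist3 hanger 10080 s -0.2674..-0.1511 width 0.0284 t@0 -0.0018 slope 0.37deg z 0.1438 zslope -0.01deg
top3 comb 62 s -0.2657..-0.2228 width 0.0257 t@0 -0.0228 slope -4.25deg z 0.1430 zslope -1.25deg
tcp s,t -0.1791493525245743 -0.0033620606051193032 tool x yaw 75.99594940676917
```

View pics/s3.png

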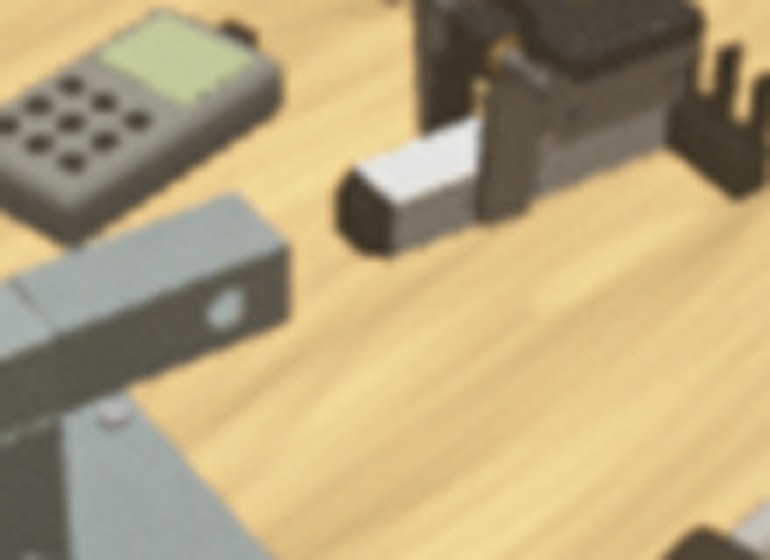

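The crop shows the tube's front top corners at (362,170) and (395,205), and the socket mouth's top corners at (235,193) and (290,245). I'll cast these as rays.

```bash
python3 - <<'E'
from h import *;import pickle
d3,o=pickle.load(open("d3.pkl","rb"));c=d3["scene"]
a=np.radians(75.9);X=-np.array([np.cos(a),np.sin(a)]);Y=np.array([-X[1],X[0]]);O=np.array([.5612,-.11])
f=lambda u,v,h:(lambda p:np.round([(p-O)@X,(p-O)@Y],4))(ray(c,215+(u+.5)/7-.5,155+(v+.5)/7-.5,h)[:2])
print("hanger",f(362,170,.1433),f(395,205,.1433));print("mouth",f(235,193,.15),f(290,245,.15))
p=o["position"];print("tcp",(p[:2]-O)@X,(p[:2]-O)@Y)
E
```

```text
hanger [-0.1332 -0.0159] [-0.1316  0.01  ]
mouth [-0.0779 -0.0222] [-0.0788  0.0167]
tcp -0.17915494756431793 -0.003049381037715956
```

Request:
move_arm(
  series=[0,0.13,-0.18,0,0,0,-1,0.13,-0.18,0,0,0,-2,0.13,-0.18,0,0,0,-3,0.13,-0.18,0,0,0,-4,0.13,-0.18,0,0,0,-5,0.13,-0.18,0,0,0,-5,0.13,-0.18,0,0,0,-5,0.13,-0.18,0,0,0],
  newtons=60,
)

```text
time_s: 4.85
position: [0.5914, 0.0125, 0.1444]
eef_rot: [[0.247, 0.969, 0.0], [0.969, -0.247, -0.0], [-0.0, 0.0, -1.0]]
force: [-0.7, 0.2, -1.5]
width: 0.0294
gripper_force: 60.0
```

Request:
move_arm(
  series=[-0.3,0,0,0,0,0,-0.6,0,0,0,0,0,-0.9,0,0,0,0,0,-1,0,0,0,0,0,-1,0,0,0,0,0],
)

```text
time_s: 5.27
position: [0.589, 0.0038, 0.1443]
eef_rot: [[0.245, 0.97, -0.0], [0.97, -0.245, -0.0], [-0.0, -0.0, -1.0]]
force: [0.4, 0.4, -1.7]
width: 0.0295
gripper_force: 60.0
```

Request:
move_arm(
  series=[-0.3,0,0,0,0,0,-0.6,0,0,0,0,0,-0.9,0,0,0,0,0,-1.2,0,0,0,0,0,-1.2,0,0,0,0,0],
)

```text
time_s: 5.68
position: [0.586, -0.0087, 0.1443]
eef_rot: [[0.246, 0.969, -0.0], [0.969, -0.246, -0.001], [-0.001, -0.0, -1.0]]
force: [-0.6, -0.0, -2.5]
width: 0.0294
gripper_force: 60.0
```

Request:
move_arm(
  series=[-0.3,0,0,0,0,0,-0.6,0,0,0,0,0,-0.9,0,0,0,0,0,-0.9,0,0,0,0,0],
)

```text
time_s: 6.02
position: [0.5838, -0.0173, 0.1443]
eef_rot: [[0.246, 0.969, -0.0], [0.969, -0.246, -0.001], [-0.001, -0.0, -1.0]]
force: [-0.7, -1.2, -1.2]
width: 0.0298
gripper_force: 60.0
```

```bash
python3 - <<'E'
from rig import manip
from h import *;import pickle
c=manip.read_camera("scene");o=manip.get_obs();pickle.dump((c,o),open("d4.pkl","wb"));print(o["position"],o["force"],o["wrist_torque"])
cv2.imwrite("pics/s4.png",cv2.resize(c["color"][155:235,215:325,::-1],None,fx=7,fy=7,interpolation=2))
E
```

```text
[ 0.5838528  -0.01690595  0.14434248] [-0.56644324  0.80216585 -1.42375282] [-0.06167064 -0.07491364  0.01678632]
```

View pics/s4.png

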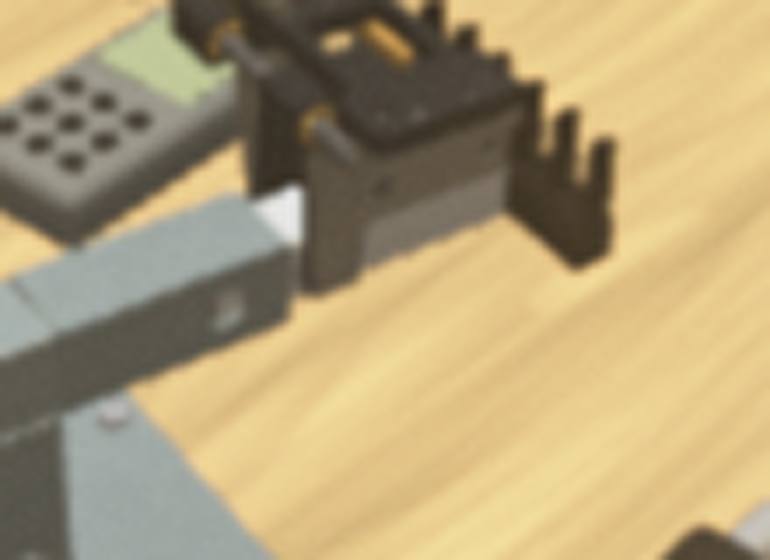

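The crop shows the tube inside the socket, visible through the side hole at (228,310). The finger is a few mm short of the rim at about (300,260), and there is no side force. Creeping on.

Request:
move_arm(
  series=[-0.2,0,0,0,0,0,-0.4,0,0,0,0,0,-0.5,0,0,0,0,0,-0.5,0,0,0,0,0],
)

```text
time_s: 6.4
position: [0.5827, -0.0215, 0.1443]
eef_rot: [[0.245, 0.969, -0.0], [0.969, -0.245, -0.0], [-0.0, -0.0, -1.0]]
force: [-0.4, -0.6, -1.8]
width: 0.0297
gripper_force: 60.0
```

Request:
move_arm(
  series=[-0.1,0,0,0,0,0,-0.2,0,0,0,0,0,-0.2,0,0,0,0,0],
)

```text
time_s: 6.65
position: [0.5822, -0.0234, 0.1443]
eef_rot: [[0.245, 0.97, -0.0], [0.97, -0.245, -0.0], [-0.0, -0.0, -1.0]]
force: [0.1, 0.4, -1.4]
width: 0.0295
gripper_force: 60.0
```

Request:
move_arm(
  series=[-0.1,0,0,0,0,0,-0.1,0,0,0,0,0,-0.1,0,0,0,0,0],
)

```text
time_s: 6.9
position: [0.582, -0.0242, 0.1444]
eef_rot: [[0.245, 0.97, 0.0], [0.97, -0.245, -0.0], [-0.0, 0.0, -1.0]]
force: [-0.7, 0.1, -1.3]
width: 0.0297
gripper_force: 60.0
```

Request:
move_arm(
  series=[-0.1,0,0,0,0,0,-0.1,0,0,0,0,0,-0.1,0,0,0,0,0],
)

```text
time_s: 7.15
position: [0.5817, -0.0251, 0.1444]
eef_rot: [[0.245, 0.97, -0.0], [0.97, -0.245, -0.0], [-0.0, 0.0, -1.0]]
force: [0.4, -0.8, -1.9]
width: 0.03
gripper_force: 60.0
```

Request:
move_arm(
  series=[-0.1,0,0,0,0,0,-0.1,0,0,0,0,0,-0.1,0,0,0,0,0],
)

```text
time_s: 7.4
position: [0.5817, -0.0252, 0.1444]
eef_rot: [[0.244, 0.97, 0.001], [0.97, -0.244, 0.001], [0.001, 0.0, -1.0]]
force: [0.8, 2.9, -3.3]
width: 0.0293
gripper_force: 61.3
```

Request:
move_arm(
  series=[-0.1,0,0,0,0,0,-0.1,0,0,0,0,0,-0.1,0,0,0,0,0],
)

```text
time_s: 7.65
position: [0.5816, -0.0253, 0.1444]
eef_rot: [[0.243, 0.97, 0.001], [0.97, -0.243, 0.002], [0.002, 0.001, -1.0]]
force: [0.9, 5.1, -3.2]
width: 0.0298
gripper_force: 62.3
```

Contact came at TCP travel 92 mm. That matches the pads meeting the rim, with the buttons' front about 6–7 mm under. Now I'll let go gently, move back and regrip behind the buttons.

Request:
move_arm(
  series=[0.2,0,0,0,0,0,0.2,0,0,0,0,0,0.2,0,0,0,0,0,0.2,0,0,0,0,0],
  fingers=0.5,
)

```text
time_s: 7.98
position: [0.5818, -0.0258, 0.1446]
eef_rot: [[0.245, 0.969, 0.0], [0.969, -0.245, -0.001], [-0.001, 0.0, -1.0]]
force: [0.3, 0.7, -0.4]
width: 0.0463
gripper_force: 0.0
```

```bash
python3 - <<'E'
from rig import manip
from h import *;import pickle
c=manip.read_camera("scene");w=manip.read_camera("wrist");o=manip.get_obs();pickle.dump((c,w,o),open("d5.pkl","wb"));print(o["position"],o["force"],o["width"])
cv2.imwrite("pics/s5.png",np.hstack([cv2.resize(c["color"][150:240,215:325,::-1],(440,360),interpolation=2),cv2.resize(w["color"][60:,120:400,::-1],(311,360))]))
E
```

```text
[ 0.58174934 -0.02565154  0.14450308] [0.10232747 0.41532166 0.43088647] 0.04627048254272563
```

View pics/s5.png

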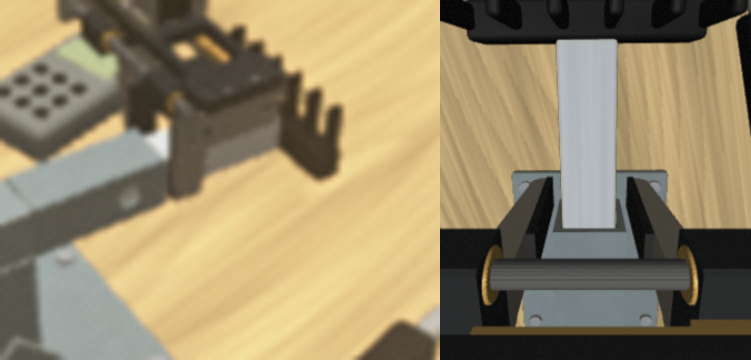

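The crop shows the tube held in the mouth at (160,145) with no button outside. The wrist view shows the same. Moving back and regripping.

Request:
move_arm(
  series=[1.5,0,0,0,0,0,3,0,0,0,0,0,4.5,0,0,0,0,0,4.5,0,0,0,0,0,4.5,0,0,0,0,0],
)

```text
time_s: 8.5
position: [0.5927, 0.0189, 0.1444]
eef_rot: [[0.243, 0.97, -0.0], [0.97, -0.243, -0.0], [-0.0, -0.0, -1.0]]
force: [0.5, -0.6, -0.4]
width: 0.0461
gripper_force: 0.0
```

```bash
python3 - <<'E'
from rig import manip
from h import *
w=manip.read_camera("wrist");o=manip.get_obs();P=cloud(w);R=o["eef_rot"];L=(P-o["position"])@R
m=(abs(L[...,1])<.013)&(P[...,2]>.13)&(P[...,2]<.155)&(w["color"].sum(2)>240);q=L[m];k=np.polyfit(q[:,0],P[m][:,2],1)
print(o["position"],o["force"],m.sum(),np.round([q[:,0].min(),q[:,0].max()],4),"pitch",np.degrees(np.arctan(k[0])),"z at tcp",k[1])
E
```

```text
[0.59255976 0.01776996 0.144248  ] [-0.27607623 -0.03128523 -0.41489423] 6055 [-0.0735  0.045 ] pitch -4.16968768150508 z at tcp 0.1441616395277202
```

```bash
python3 - <<'E'
from rig import manip
from h import *
w=manip.read_camera("wrist");o=manip.get_obs();P=cloud(w);R=o["eef_rot"];L=(P-o["position"])@R
m=(abs(L[...,1])<.012)&(P[...,2]>.135)&(P[...,2]<.149)&(w["color"].sum(2)>240)&(L[...,0]>-.035)&(L[...,0]<.04);q=L[m];k=np.polyfit(q[:,0],P[m][:,2],1)
print(m.sum(),"pitch",np.degrees(np.arctan(k[0])),"z at tcp",k[1],"lat",np.median(q[:,1]))
E
```

```text
4119 pitch -1.7838211095804652 z at tcp 0.14364328745110858 lat 0.00016413869852438485
```

Request:
move_arm(
  series=[0,0,0,0,0,0,0,0,0,0,0,0,0,0,0,0,0,0,0,0,0,0,0,0],
  fingers=0,
  newtons=40,
)

```text
time_s: 8.93
position: [0.5926, 0.0176, 0.1443]
eef_rot: [[0.245, 0.969, -0.0], [0.969, -0.245, -0.001], [-0.001, -0.0, -1.0]]
force: [0.5, -1.3, 0.1]
width: 0.0298
gripper_force: 40.0
```

Request:
move_arm(
  series=[0,0,-0.07,0,0.9,0,0,0,-0.13,0,1.8,0,0,0,-0.13,0,1.8,0],
)

```text
time_s: 9.18
position: [0.5927, 0.0173, 0.1458]
eef_rot: [[0.247, 0.969, 0.008], [0.969, -0.247, 0.031], [0.032, 0.0, -0.999]]
force: [-1.4, -2.9, 0.4]
width: 0.0297
gripper_force: 40.0
```

Request:
move_arm(
  series=[-0.2,0,0,0,0,0,-0.4,0,0,0,0,0,-0.6,0,0,0,0,0,-0.8,0,0,0,0,0,-1,0,0,0,0,0,-1,0,0,0,0,0],
)

```text
time_s: 9.68
position: [0.5912, 0.0133, 0.1459]
eef_rot: [[0.242, 0.97, 0.011], [0.97, -0.242, 0.036], [0.038, 0.002, -0.999]]
force: [0.9, 8.1, -0.7]
width: 0.0297
gripper_force: 40.0
```

Request:
move_arm(
  series=[-0.2,0,0,0,0,0,-0.4,0,0,0,0,0,-0.6,0,0,0,0,0,-0.6,0,0,0,0,0,-0.6,0,0,0,0,0],
)

```text
time_s: 10.1
position: [0.5899, 0.0079, 0.1458]
eef_rot: [[0.242, 0.97, 0.011], [0.97, -0.242, 0.036], [0.038, 0.002, -0.999]]
force: [2.0, 7.8, -1.0]
width: 0.0298
gripper_force: 40.0
```

Request:
move_arm(
  series=[-0.2,0,0,0,0,0,-0.4,0,0,0,0,0,-0.6,0,0,0,0,0,-0.8,0,0,0,0,0,-1,0,0,0,0,0,-1.2,0,0,0,0,0,-1.2,0,0,0,0,0],
)

```text
time_s: 10.68
position: [0.5872, -0.0035, 0.1457]
eef_rot: [[0.241, 0.97, 0.011], [0.97, -0.242, 0.037], [0.038, 0.002, -0.999]]
force: [1.8, 9.6, 2.0]
width: 0.0298
gripper_force: 40.0
```

Request:
move_arm(
  series=[-0.1,0,0,0,0,0,-0.2,0,0,0,0,0,-0.3,0,0,0,0,0,-0.4,0,0,0,0,0,-0.4,0,0,0,0,0],
)

```text
time_s: 11.1
position: [0.5856, -0.0099, 0.1453]
eef_rot: [[0.242, 0.97, 0.01], [0.97, -0.242, 0.033], [0.034, 0.001, -0.999]]
force: [1.3, 4.3, 5.0]
width: 0.0298
gripper_force: 40.0
```

Request:
move_arm(
  series=[-0.1,0,0,0,0,0,-0.2,0,0,0,0,0,-0.3,0,0,0,0,0,-0.3,0,0,0,0,0],
)

```text
time_s: 11.43
position: [0.5855, -0.0103, 0.1457]
eef_rot: [[0.242, 0.97, 0.011], [0.97, -0.242, 0.037], [0.038, 0.002, -0.999]]
force: [1.4, 9.8, 2.0]
width: 0.0299
gripper_force: 40.0
```

```bash
python3 - <<'E'
from rig import manip
from h import *;import pickle
c=manip.read_camera("scene");o=manip.get_obs();pickle.dump((c,o),open("d6.pkl","wb"));print(o["position"],o["force"])
cv2.imwrite("pics/s6.png",cv2.resize(c["color"][160:230,225:305,::-1],None,fx=8,fy=8,interpolation=2))
E
```

```text
[ 0.58550214 -0.01035278  0.14561495] [ 1.72539629 10.9214313   2.30866735]
```

View pics/s6.png

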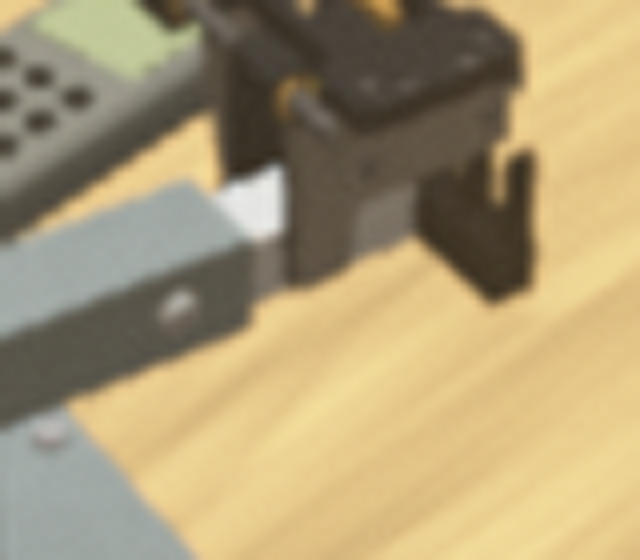

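The crop shows the near button standing out of its hole at (180,305), and the arm no longer moves on. Next a gentle pull test, then release.

Request:
move_arm(
  series=[0.4,0,0,0,0,0,0.8,0,0,0,0,0,1.1,0,0,0,0,0,1.1,0,0,0,0,0],
)

```text
time_s: 11.82
position: [0.5867, -0.0071, 0.145]
eef_rot: [[0.246, 0.969, 0.007], [0.969, -0.246, 0.027], [0.028, -0.0, -1.0]]
force: [-1.6, -4.7, 5.3]
width: 0.0299
gripper_force: 40.0
```

Request:
move_arm(
  series=[-0.6,0,0,0,0,0,-0.6,0,0,0,0,0,-0.6,0,0,0,0,0],
)

```text
time_s: 12.07
position: [0.5861, -0.0101, 0.1452]
eef_rot: [[0.245, 0.97, 0.009], [0.969, -0.245, 0.031], [0.032, 0.001, -0.999]]
force: [0.5, 2.7, 5.7]
width: 0.0297
gripper_force: 40.0
```

The play is 3 mm, which matches a 14 mm button in a 17 mm hole, so it is locked. Letting go and moving up.

Request:
move_arm(
  series=[0,0,0,0,0,0,0,0,0,0,0,0,0,0,0,0,0,0,0,0,-1,0,0,0,0,0,-4,0,0,0,0,0,-8,0,0,0,0,0,-11,0,0,0,0,0,-11,0,0,0],
  fingers=0.6,
)

```text
time_s: 12.73
position: [0.5878, -0.0136, 0.2617]
eef_rot: [[0.245, 0.969, 0.019], [0.969, -0.245, 0.03], [0.033, 0.011, -0.999]]
force: [0.8, 1.1, 1.3]
width: 0.0551
gripper_force: 0.0
```

Request:
move_arm(
  series=[-2,0,0,0,-1.8,0,-3,0,-1,0,-1.8,0,-3,0,-2,0,-1.8,0,-3,0,-2,0,-1.8,0],
  fingers=1,
)

```text
time_s: 13.07
position: [0.5774, -0.045, 0.275]
eef_rot: [[0.247, 0.969, 0.001], [0.969, -0.247, -0.001], [-0.0, 0.001, -1.0]]
force: [1.6, 0.8, 0.3]
width: 0.0798
gripper_force: 0.0
```

```bash
python3 - <<'E'
from rig import manip
from h import *
w=manip.read_camera("wrist");c=manip.read_camera("scene");o=manip.get_obs();print(o["position"],o["force"],o["width"],o["time_s"])
b=np.array([.5867,-.0071]);
cv2.imwrite("pics/s7.png",np.hstack([cv2.resize(w["color"][96:288,160:352,::-1],(500,500),interpolation=2),cv2.resize(c["color"][155:255,215:275,::-1],(300,500),interpolation=2)]))
E
```

```text
[ 0.57704361 -0.04358535  0.27370459] [0.24244456 0.32320023 0.0390588 ] 0.08783527232276428 13.1667
```

View pics/s7.png

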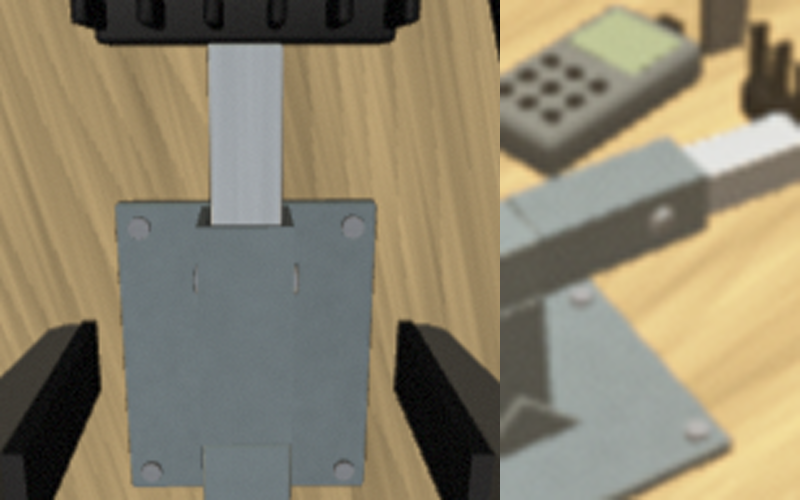

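The wrist view shows both buttons out on the two sides of the socket, at (196,278) and (295,278). The comb is prongs up and the gripper is clear. Handing in.

```bash
python3 -c "
from rig import manip
print(manip.close_job())"
```

```text
the job is handed in; nothing more can be done
None
```

The comb arm is locked in the empty socket, prongs up, with both buttons seen out through the side holes. I released it, the gripper is clear, and I handed the job in at about 13 s.

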